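# Take the finished block out of the bench vice and lean it in the part stand

### The arm

A 6-joint arm with a two-finger parallel gripper is mounted at the origin on a cart in front of the work surface, level with it; the furniture and walls round the work are solid. World frame = base frame: x ahead of the robot, y to its left, z up, the work surface at z = 0. Lengths are in m, angles in rad, forces in N, time in s.
With the tool pointing down it reaches from about 0.25 to 0.725 m from the base axis. Payload 4 kg.
Tool frame: the origin (TCP) lies on the front face of the gripper's body, between the roots of the fingers; the fingertips stand 73 mm ahead of it and the grasp point (between the pads) lies 54 mm ahead of it (r.tips_ahead is the distance from the TCP to the fingertips, in m); z points along the fingers, y is the line along which they close (so a half turn about z gives the same grasp; the last joint's range is limited). The gripper opens to 85 mm and grips with 20 to 120 N. Pads are 22 mm wide; open, the fingers measure 114 mm over their backs; the gripper's body (76 mm by 85 mm) begins 54 mm behind the grasp point. The pads swing forward as they close: fully open they stand 13 mm farther back than shut.
Start: joints at [1.109, 0.241, 0.005, 1.335, 0, 1.571], TCP at [0.223, 0.448, 0.304] pointing down, gripper open.
Joint ranges: [-2.72, 2.72], [-1.05, 1.87], [-1.09, 1.28], [-1.99, 2.15], [-1.42, 1.44], [-3.14, 3.14]. Speed limits (rad/s): [2.79, 2.79, 3.14, 3.14, 3.14, 3.14].

### API

Orientations are given as a unit quaternion [x, y, z, w].
In Python, from bench import r, eyes, hand_in gives the robot as it stands.
- The arm moves only by the tool step_arm, never from a script. Its argument "targets" is a list of rows, each a list of 6 numbers: the shift along the tool's x, y, z as a fraction of full scale, then the turn, a rotation vector about the tool's x, y, z as a fraction of full scale. In form: [[dx, dy, dz, ax, ay, az], ...]. A call has 1 to 10 rows; each row shifts and turns the commanded pose from where the row before left it, along the tool's axes as they then stand; what a row does not reach is not made up. Full scale, the value 1, is 3 cm for a shift and 5 degrees for a turn. A row lasts 1/12 s, in which the tool goes at most 41.7 mm and 7.16 degrees, less where a joint would pass 70% of its speed; a pose out of reach is approached as far as the arm can. A call with a number of a shift or a turn outside -1 to 1 is refused whole. A call with a gripper value outside its range is refused whole. "gripper" is the opening, from -1 (shut) to 1 (fully open), set as the call begins (left out, the last holds). The fingers move at their own pace and stop on an object; "grip_force" is the grip in N (left out, the last holds). Time passes only in rows, so rows that do not move let the fingers close. It gives the time, the measured TCP pose, the force, the opening and the grip force at its end, in the units of the state.
- r.get_state(): the state, without advancing time (a new reading comes with each control period).
- eyes.capture(name): name is "scene" or "top" or "wrist"; returns a dict with "img" (384x512x3 uint8, red, green, blue), "vfov" (degrees; the focal length in pixels is half the picture's height over the tangent of half this angle, whatever the lens; pixels are square), "cx", "cy" (the principal point, pixels), "R" (3x3) and "t" (3): a world point X has camera coordinates R X + t; the wrist camera has in their place "mount" (4x4, takes a point from camera to tool coordinates, whose origin is the TCP and whose axes are the flange's). Camera axes: x right, y down, z forward; pixel columns grow to the right and rows downward; lengths in m; the calibration is good to about 2 mm. A picture is of the moment at which its call begins: read the wrist's pose just before it. There is no depth.
- hand_in(): hands the job in; it is judged then, once.
Trained networks look in a picture, given as the dict that the camera call returned (one of the last four; its "shot" number tells which), for a name from the list of things; names that differ only in an ending like _2 or _b are one class to them, and where a whole thing is asked for, a point or a joint stands for the part that bears it (a point fixed in the world has none). Each returns a list of dicts, best first, with "p" (0 to 1); they miss things now and then, are a little off and sometimes report something else, mostly with a low value. They report only what shows in the picture. A call takes as long as a camera call. They do not tell look-alikes from the thing itself.
- eyes.recognise(picture, label): "at" ([x, y, z] in m, in world coordinates, good to about 4 mm: the middle of the surface that is visible of it).
- eyes.mark_of(picture, label): "at" ([x, y, z] in m, in world coordinates, good to about 4 mm: a listed point, or the origin of a listed thing).
The state is a dict: "clock": time; "joint_positions": joint angles; "joint_velocities": joint speeds; "tau": joint torques, N m; "tool_pos": TCP position; "tcp_rot": TCP orientation; "contact_force": force on the tool from outside, world axes, zero at the start; "wrist_torque": the same for the moment, N m; "opening": opening from 0.0 (shut) to 1.0 (fully open); "finger_force": force on a finger pad.
Only numpy, scipy, OpenCV 4.12 (cv2) and the standard library are available. Lean on these libraries where they do the work, as an engineer would, in place of code of your own. Each camera call takes 0.05 s, during which the arm holds its last target. There are 200 camera calls.

### The job

Slide the front jaw of the vice open, practically to its stop, while the finished aluminium block stays standing in the vice. Then lift the block out and stand it in the sloping wooden stand, foot down on the sloping floor and leaning flat against the backrest; put it in place by hand rather than dropping it, then let go; leave the jaw open. Do not tip the block over, and leave the mallet, sanding block, blue handpiece, blue case and little wood piece where they are.

Things in the scene. Friction and masses are not known exactly. Their poses are not given: they have to be found in the camera images.
- vice: Small dark green machine vice screwed to a wooden board, 191 x 130 x 75 mm; place and yaw vary. Origin: centre of its base on the desk. x points from the movable front jaw (robot side) to the fixed jaw, y along the jaw faces, z up. Jaw plates 66 mm long in y, z 56 to 75 mm; fixed plate's face at x = +10 mm. Between the jaws a flat bed at z = 28 mm, 56 mm wide in y.
- vice_jaw (a joint): Opening of the front jaw, m; it slides along the vice's -x, towards the robot. Gap between the plates = value + 0.6 mm. Starts near 0.016 (closed on the block); stop at 0.040 (fully open). Quick release: the screw needs no turning; the jaw slides when pulled with 4 N or a little more and stays where left.
- jaw_grip (a point): Middle of the movable front jaw body, 60 mm above the desk, moves with the jaw. Body 62 mm wide (vice y), 36 mm long, z 29 to 75 mm: can be pinched here across the width with the gripper leaned back to the robot by about 35 degrees, so that its body clears the block close behind. Screw and tommy bar (ends at y = +-35 mm) 70 mm ahead move along with the jaw and do not turn.
- part: The finished part: bright aluminium block with two drilled holes, about 0.2 kg, 16 mm thick (x), 40 wide (y), 110 tall (z). Origin: centre of the underside of the 16 x 40 column; x towards the fixed jaw. A ledge (3 mm deep, 20 high) along the foot of its -x face is caught under the front jaw's plate while closed. Stands on the bed by the fixed jaw; upper 63 mm stick out above the jaws.
- part_grip (a point): Point on the block's centre line 88 mm above its underside, a good place to pinch it across its 40 mm width.
- stand: Sloping wooden stand, 115 x 94 mm, 100 mm high, fixed to the desk; place and yaw vary. Origin: on the desk under the seat's origin. Seat's low side cheeks: inner faces at y = +-31 mm, 40 mm high along the slope. Far (+x) side and top are open: bring the block in down the slope, tool tilted like the seat, 5 to 8 mm out in the seat's +x so that its ledge passes the backrest, then back against it.
- stand_seat: Seat of the stand. Origin: point of its sloping floor where the middle of the block's underside belongs, 45 mm above the desk. z leans 30 degrees (0.52 rad) from vertical, top towards the robot: a properly leaning block's z; x, y match the block's. Floor: z = 0, x -24 to +18 mm. Backrest on the -x (robot) side: face at x = -8.5 mm, z 28 to 62 mm, 76 mm wide; open beneath, for the ledge.
- mallet: Bystander: wooden carving mallet lying at the right, 54 x 188 x 55 mm. Origin: centre of its underside.
- sanding_block: Bystander: brown sanding block on the right, 49 x 78 x 26 mm. Origin: centre of its underside.
- handpiece: Bystander: blue rotary handpiece lying at the left, 27 x 206 x 27 mm. Origin: centre of its underside.
- blue_case: Bystander: small blue case behind the vice, 70 x 40 x 15 mm. Origin: centre of its underside.
- wood_bit: Bystander: little piece of wood between vice and stand, 17 x 30 x 16 mm. Origin: centre of its underside.
Not all that is in view belongs to the job. What is meant by the part is not turquoise, and is the smaller of those in its own colour.

How it is judged:
By the outcome, as a careful person would: the job done as asked, in the order asked, and still so for the second after the job is handed in, with the robot touching nothing.
It also fails if it takes over 51 s, if anything falls off the work surface, if the arm or the gripper's body presses on something with over 40 N, if the wrist force passes 120 N, or if a joint passes its speed limit or range.

## Working session

There is one attempt and no reset: what is moved stays moved. The work goes in short steps, Python scripts to look and compute and a tool call to move; the robot and the scene stay as the last step left them, time stands still between calls to the robot, and variables do not carry over. Pictures are saved under pics/ and viewed, at most 10 in all, crops included, and the job is handed in when it is done.

Besides the shell and the picture viewer there is one more tool, called after "Emit:" in YAML: its name, and indented under it one key for each argument. step_arm: Moves the arm, as the interface text tells. Shift numbers are shares of 3 cm and turn numbers shares of 5 degrees, none past 1 either way. Its arguments: {"type":"object","properties":{"targets":{"type":"array","items":{"type":"array","items":{"type":"number"}}},"gripper":{"type":"number"},"grip_force":{"type":"number"}},"required":["targets"]}

```bash
mkdir -p pics; ls; cat > h.py <<'E'
import numpy as np, cv2
from scipy.spatial.transform import Rotation as Ro
from bench import r, eyes, hand_in
def save(p,name,crop=None,scale=1):
    im=p["img"][:,:,::-1]
    if crop: im=im[crop[1]:crop[3],crop[0]:crop[2]]
    if scale!=1: im=cv2.resize(im,None,fx=scale,fy=scale,interpolation=cv2.INTER_CUBIC)
    cv2.imwrite("pics/"+name,im)
def K(p):
    f=p["img"].shape[0]/2/np.tan(np.radians(p["vfov"])/2); return f,p["cx"],p["cy"]
def proj(p,X):
    f,cx,cy=K(p); c=np.asarray(p["R"])@np.asarray(X)+p["t"]; return np.array([cx+f*c[0]/c[2],cy+f*c[1]/c[2]])
def ray(p,uv,z):
    f,cx,cy=K(p); R=np.asarray(p["R"]); C=-R.T@p["t"]; d=R.T@np.array([(uv[0]-cx)/f,(uv[1]-cy)/f,1]); return C+d*(z-C[2])/d[2]
E
python3 - <<'E'
from h import *
s=r.get_state(); print(s)
for n in("scene","top"):
    p=eyes.capture(n); save(p,n+"0.png"); print(n,p["vfov"],p["R"],p["t"],p["cx"],p["cy"])
    for l in ["vice","jaw_grip","part","part_grip","stand","stand_seat","mallet","sanding_block","handpiece","blue_case","wood_bit"]:
        for d in eyes.mark_of(p,l)[:3]: print(l,np.round(d["at"],4),round(d["p"],2),proj(p,d["at"]).round())
E
```

```text
pics
{'clock': 0.0, 'joint_positions': array([1.10901128e+00, 2.41438754e-01, 3.71434782e-03, 1.33517291e+00,
       7.74005583e-06, 1.57081007e+00]), 'joint_velocities': array([ 6.73454712e-04,  6.45835380e-04, -4.47282609e-04, -6.30762964e-04,
        6.20115052e-04, -1.71741389e-05]), 'tau': array([ 1.83469001e-04, -3.72317684e+01,  2.52407598e+01,  1.70394470e-02,
        7.32786793e-05, -6.38740090e-06]), 'tool_pos': array([0.22256064, 0.44720571, 0.30299614]), 'tcp_rot': array([ 2.28853022e-01,  9.73460421e-01, -1.02173262e-03, -2.44162135e-04]), 'contact_force': array([-0.249153  , -0.7628908 ,  0.17730111]), 'wrist_torque': array([ 0.03166464, -0.02376069, -0.02370863]), 'finger_force': 0.0, 'opening': 0.9987729371831991}
scene 44.73929851308253 [[ 0.64937301 -0.76046815 -0.00169611]
 [-0.43081321 -0.36603689 -0.82487392]
 [ 0.62666951  0.53638157 -0.5653142 ]] [-0.40050717  0.29119355  1.24377869] 249.59794296393397 194.6332805755751
vice [ 0.5102 -0.115   0.0016] 0.78 [255. 229.]
jaw_grip [ 0.4855 -0.1223  0.057 ] 0.85 [252. 220.]
part [ 0.6813 -0.1284 -0.0011] 0.76 [290. 2
[... 1134 characters left out ...]
] 0.45 [274. 199.]
part_grip [ 0.5498 -0.2759  0.1146] 0.81 [332. 186.]
part_grip [ 0.5163 -0.1164  0.1148] 0.63 [277. 198.]
part_grip [ 0.6851 -0.1349  0.0868] 0.57 [282. 142.]
stand [ 0.5531  0.1907 -0.0019] 0.56 [180. 188.]
stand_seat [0.5596 0.1872 0.0433] 0.72 [178. 185.]
stand_seat [ 0.4204 -0.3496 -0.0045] 0.33 [347. 228.]
mallet [ 4.996e-01 -4.095e-01 -3.000e-04] 0.85 [366. 203.]
sanding_block [ 0.4189 -0.3458 -0.0039] 0.58 [346. 228.]
handpiece [0.3931 0.3029 0.0006] 0.6 [145. 238.]
blue_case [ 0.5578  0.1901 -0.0028] 0.64 [180. 187.]
blue_case [0.5575 0.1901 0.0446] 0.56 [177. 186.]
blue_case [ 0.6972 -0.0595 -0.0038] 0.55 [257. 143.]
wood_bit [0.5923 0.0636 0.0013] 0.5 [219. 176.]
```

```bash
python3 - <<'E'
import cv2
a=cv2.imread("pics/scene0.png")[140:300,110:360]; b=cv2.imread("pics/top0.png")[120:260,120:390]
cv2.imwrite("pics/a.png",cv2.resize(a,None,fx=3.2,fy=3.2,interpolation=cv2.INTER_CUBIC)); cv2.imwrite("pics/b.png",cv2.resize(b,None,fx=2.95,fy=2.95,interpolation=cv2.INTER_CUBIC))
E
```

```text
(no output)
```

View pics/a.png

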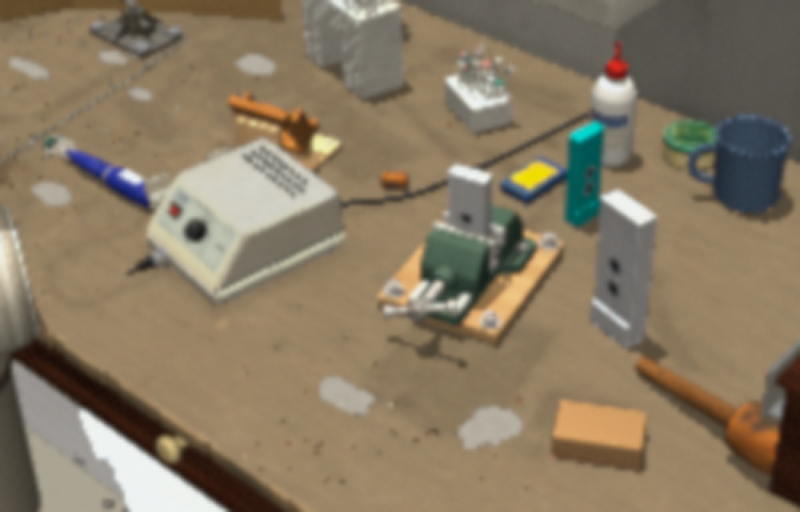

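View pics/b.png

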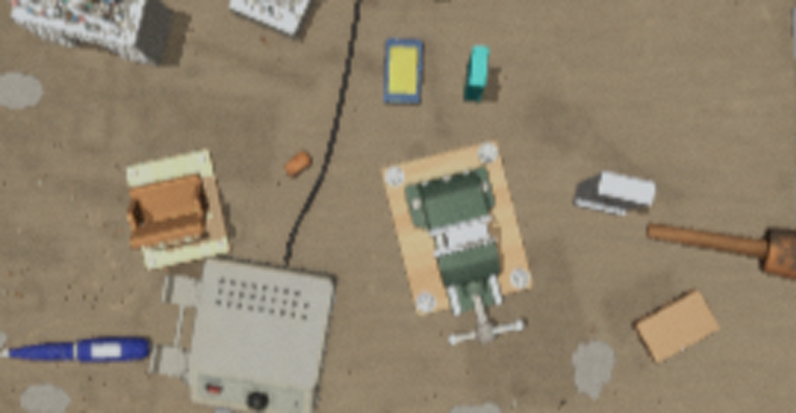

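The scene crop shows the grey block in the vice (scene px ~256,202), a taller grey block on the right (~304,225) and a turquoise one (~293,194). The part is the smaller grey one, standing in the vice. In the top view the vice is yawed about +14° and the stand about +12°. A beige control box stands in front of the stand.

```bash
cat >> h.py <<'E'
def pose():
    s=r.get_state(); return np.array(s["tool_pos"]),Ro.from_quat(s["tcp_rot"])
def tool(yaw,lean=0.,flip=1):
    "tool y along flip*(frame y), tool z down, leaned: body towards -x(frame) by lean deg"
    c,s_=np.cos(np.radians(yaw)),np.sin(np.radians(yaw)); l=np.radians(lean)
    xf=np.array([c,s_,0]); y=flip*np.array([-s_,c,0]); z=np.sin(l)*xf-np.cos(l)*np.array([0,0,1.])
    return Ro.from_matrix(np.c_[np.cross(y,z),y,z])
def plan(p0,R0,p1,R1,n=None,dec=2):
    w=(R0.inv()*R1).as_rotvec(); d=np.linalg.norm(p1-p0)
    m=int(np.ceil(max(np.abs(w).max()/np.radians(5),np.abs(R0.inv().apply(p1-p0)).max()/.03,np.abs(R1.inv().apply(p1-p0)).max()/.03,1)-1e-6)); n=n or m
    p,R=p0.copy(),R0; rows=[]
    for i in range(n):
        k=n-i; dd=R.inv().apply((p1-p)/k)/.03; ww=(R.inv()*R1).as_rotvec()/k/np.radians(5)
        row=np.round(np.r_[dd,ww],dec)+0.; rows.append(row.tolist())
        p=p+R.apply(row[:3]*.03); R=R*Ro.from_rotvec(row[3:]*np.radians(5))
    print(n,"rows, err mm",((p1-p)*1e3).round(2),"deg",np.degrees((R.inv()*R1).magnitude()).round(3))
    for i in range(0,n,10): print(str(rows[i:i+10]).replace(" ",""))
    return p,R
E
python3 - <<'E'
from h import *
p=eyes.capture("wrist"); print(p["mount"],p["vfov"],p["cx"],p["cy"])
a,R=pose()
T=tool(13,0)
b=np.array([0.43,0.17,0.33]); a2,R2=plan(a,R,b,T)
E
```

```text
[[ 2.84670550e-04 -9.45261556e-01 -3.26313513e-01  8.36519665e-02]
 [ 9.99999040e-01  7.11693521e-04 -1.18924358e-03 -9.15497389e-04]
 [ 1.35638145e-03 -3.26312861e-01  9.45260851e-01 -7.06854823e-02]
 [ 0.00000000e+00  0.00000000e+00  0.00000000e+00  1.00000000e+00]] 63.417222399280305 253.73712880174892 190.24649723517442
11 rows, err mm [-0.06 -0.06  0.  ] deg 0.011
[[-0.94,-0.47,-0.08,0.0,0.0,-0.72],[-0.91,-0.53,-0.08,0.0,0.0,-0.72],[-0.87,-0.59,-0.08,0.0,0.0,-0.72],[-0.83,-0.64,-0.08,0.0,0.0,-0.72],[-0.79,-0.69,-0.08,0.0,0.0,-0.72],[-0.74,-0.74,-0.08,0.0,0.0,-0.72],[-0.7,-0.79,-0.08,0.0,0.0,-0.71],[-0.65,-0.83,-0.08,0.0,0.0,-0.72],[-0.59,-0.86,-0.08,0.0,0.0,-0.71],[-0.54,-0.9,-0.08,0.0,0.0,-0.72]]
[[-0.48,-0.93,-0.07,0.0,0.0,-0.71]]
```

Emit:
step_arm:
  targets:
    - [-0.94, -0.47, -0.08, 0, 0, -0.72]
    - [-0.91, -0.53, -0.08, 0, 0, -0.72]
    - [-0.87, -0.59, -0.08, 0, 0, -0.72]
    - [-0.83, -0.64, -0.08, 0, 0, -0.72]
    - [-0.79, -0.69, -0.08, 0, 0, -0.72]
    - [-0.74, -0.74, -0.08, 0, 0, -0.72]
    - [-0.7, -0.79, -0.08, 0, 0, -0.71]
    - [-0.65, -0.83, -0.08, 0, 0, -0.72]
    - [-0.59, -0.86, -0.08, 0, 0, -0.71]
    - [-0.54, -0.9, -0.08, 0, 0, -0.72]

```text
clock: 2.08
tool_pos: [0.412, 0.1938, 0.3282]
tcp_rot: [-0.084, 0.996, 0.0, 0.0]
contact_force: [1.1, -0.5, -0.1]
opening: 0.996
finger_force: 0.0
```

Emit:
step_arm:
  targets:
    - [-0.48, -0.93, -0.07, 0, 0, -0.71]
    - [0, 0, 0, 0, 0, 0]
    - [0, 0, 0, 0, 0, 0]

```text
clock: 2.33
tool_pos: [0.4308, 0.1689, 0.33]
tcp_rot: [-0.111, 0.994, 0.0, 0.0]
contact_force: [-0.8, 0.4, -0.4]
opening: 1.002
finger_force: 0.0
```

```bash
cat >> h.py <<'E'
def wcap():
    a,R=pose(); p=eyes.capture("wrist"); M=np.asarray(p["mount"]); W=np.eye(4); W[:3,:3]=R.as_matrix(); W[:3,3]=a
    C=np.linalg.inv(W@M); p=p.copy(); q=dict(p); q["R"]=C[:3,:3]; q["t"]=C[:3,3]; return p,q
E
python3 - <<'E'
from h import *
print(r.get_state()["joint_positions"].round(3), pose()[0].round(4), np.degrees((pose()[1].inv()*tool(13)).as_rotvec()).round(2))
p,q=wcap(); save(p,"w1.png",scale=1.5)
np.savez("w1.npz",R=q["R"],t=q["t"],vfov=q["vfov"],cx=q["cx"],cy=q["cy"],img=q["img"])
for l in ["stand","stand_seat","wood_bit"]:
    for d in eyes.mark_of(p,l)[:3]: print(l,np.round(d["at"],4),round(d["p"],2),proj(q,d["at"]).round())
    for d in eyes.recognise(p,l)[:1]: print(l,"rec",np.round(d["at"],4),round(d["p"],2),proj(q,d["at"]).round())
a,R=pose(); plan(a,R,np.array([0.36,-0.14,0.33]),tool(14))
E
```

```text
[ 0.373  0.156 -0.033  1.382  0.     0.151] [0.4308 0.1689 0.33  ] [ 0.02  0.   -0.25]
stand [0.5532 0.1928 0.0013] 0.92 [252. 237.]
stand rec [0.5084 0.185  0.0438] 0.89 [254. 221.]
stand_seat [0.5547 0.1917 0.0433] 0.92 [251. 253.]
stand_seat [ 0.5117 -0.1176  0.0006] 0.42 [ 30. 163.]
stand_seat rec [0.5471 0.1895 0.0514] 0.71 [250. 251.]
wood_bit [ 0.5943  0.0593 -0.0016] 0.8 [156. 243.]
wood_bit rec [0.5907 0.0602 0.0154] 0.75 [154. 247.]
10 rows, err mm [ 0.07 -0.11  0.  ] deg 0.008
[[0.46,-0.96,0.0,0.0,0.0,-0.02],[0.46,-0.96,0.0,0.0,0.0,-0.02],[0.46,-0.95,0.0,0.0,0.0,-0.02],[0.47,-0.95,0.0,0.0,0.0,-0.02],[0.47,-0.95,0.0,0.0,0.0,-0.02],[0.47,-0.95,0.0,0.0,0.0,-0.02],[0.47,-0.95,0.0,0.0,0.0,-0.02],[0.47,-0.96,0.0,0.0,0.0,-0.01],[0.47,-0.95,0.0,0.0,0.0,-0.02],[0.48,-0.95,0.0,0.0,0.0,-0.01]]
```

View pics/w1.png

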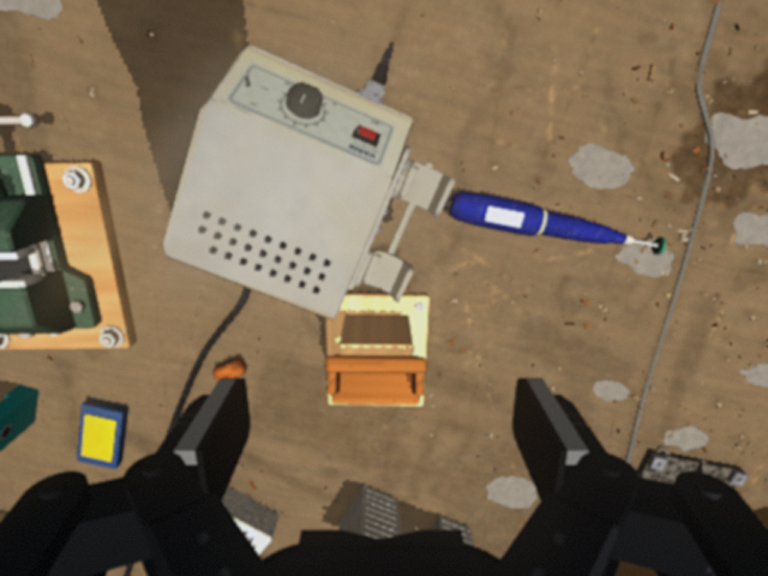

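Wrist view (shown 1.5x): the stand is nearly aligned with the tool at yaw ≈13°. Its base spans (328,296) to (430,405) with the seat cheeks at (330–425,358–405), which agrees with the network's seat mark. The box is just on the robot's side of it.

Emit:
step_arm:
  targets:
    - [0.46, -0.96, 0, 0, 0, -0.02]
    - [0.46, -0.96, 0, 0, 0, -0.02]
    - [0.46, -0.95, 0, 0, 0, -0.02]
    - [0.47, -0.95, 0, 0, 0, -0.02]
    - [0.47, -0.95, 0, 0, 0, -0.02]
    - [0.47, -0.95, 0, 0, 0, -0.02]
    - [0.47, -0.95, 0, 0, 0, -0.02]
    - [0.47, -0.96, 0, 0, 0, -0.01]
    - [0.47, -0.95, 0, 0, 0, -0.02]
    - [0.48, -0.95, 0, 0, 0, -0.01]

```text
clock: 3.52
tool_pos: [0.3594, -0.1414, 0.3303]
tcp_rot: [-0.122, 0.993, -0.0, 0.0]
contact_force: [-0.0, -0.7, -0.4]
opening: 1.003
finger_force: 0.0
```

Emit:
step_arm:
  targets:
    - [0, 0, 0, 0, 0, 0]
    - [0, 0, 0, 0, 0, 0]

```text
clock: 3.68
tool_pos: [0.3596, -0.1414, 0.3301]
tcp_rot: [-0.119, 0.993, 0.0, 0.0]
contact_force: [-0.8, 0.5, 0.5]
opening: 1.001
finger_force: 0.0
```

```bash
python3 - <<'E'
from h import *
print(r.get_state()["joint_positions"].round(3), pose()[0].round(4))
p,q=wcap()
np.savez("w2.npz",R=q["R"],t=q["t"],vfov=q["vfov"],cx=q["cx"],cy=q["cy"],img=q["img"])
for l in ["vice","jaw_grip","part","part_grip"]:
    for d in eyes.mark_of(p,l)[:2]: print(l,np.round(d["at"],4),round(d["p"],2),proj(q,d["at"]).round())
u,v=proj(q,[0.51,-0.117,0.05]).astype(int)
c=q["img"][max(v-75,0):v+75,max(u-75,0):u+75,::-1]; print(u,v)
d=np.load("w1.npz")["img"][190:290,200:300,::-1]
f=lambda x:cv2.resize(x,(400,400),interpolation=cv2.INTER_CUBIC)
cv2.imwrite("pics/c.png",np.hstack([f(c),f(d)]))
E
```

```text
[-0.375  0.003 -0.201  1.366  0.    -0.614] [ 0.3596 -0.1414  0.3301]
vice [0.5525 0.1935 0.0009] 0.71 [431. 318.]
vice [ 0.5136 -0.117   0.0012] 0.62 [246. 256.]
part [ 0.5562 -0.2716 -0.0024] 0.8 [138. 258.]
part [ 0.6828 -0.137  -0.0009] 0.72 [210. 341.]
part_grip [ 0.5134 -0.1144  0.1139] 0.75 [246. 309.]
part_grip [ 0.5578 -0.2667  0.122 ] 0.61 [103. 319.]
245 273
```

View pics/c.png

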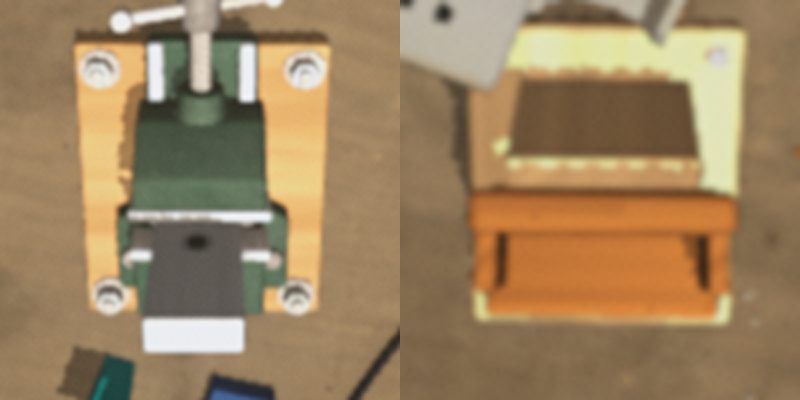

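```bash
python3 - <<'E'
from h import *
def L(n): d=np.load(n); return {k:d[k] if d[k].ndim else float(d[k]) for k in d}
a=L("w2.npz"); b=L("w1.npz"); s=400/150
def X(c,px,z,o,s): return ray(c,(np.array(px)+.5)/s-.5+o,z)
def ya(v): return np.degrees(np.arctan2(-v[0],v[1])).round(2)
for nm,px,z in [("top",[(143,318),(244,318),(244,352),(145,353)],.138),("board",[(77,40),(328,38),(318,308),(90,310)],.015),("jawplate",[(130,217),(271,216)],.075),("fixed plate",[(128,256),(275,256)],.075),("screws",[(99,69),(305,69),(296,296),(109,296)],.02)]:
    P=np.array([X(a,p,z,np.array([170,198]),s) for p in px]); print(nm,P[:,:2].round(4).tolist(),"mid",P.mean(0).round(4),"len",np.linalg.norm(np.diff(P,axis=0),axis=1).round(4),"yaw",ya(P[1]-P[0]), ya(P[2]-P[3]) if len(P)>2 else "")
for nm,px,z in [("base far",[(75,320),(332,322)],.005),("base right",[(345,30),(332,322)],.005),("floorback inner",[(105,235),(300,235)],.09),("cheek inner low",[(100,290),(303,290)],.05),("bar robot side",[(72,195),(337,195)],.1),("bar far side",[(74,230),(335,232)],.1)]:
    P=np.array([X(b,p,z,np.array([200,190]),4) for p in px]); print(nm,P[:,:2].round(4).tolist(),"mid",P.mean(0).round(4),"len",np.linalg.norm(np.diff(P,axis=0),axis=1).round(4),"yaw",ya(P[1]-P[0]))
E
```

```text
top [[0.5088, -0.1388], [0.4994, -0.1006], [0.5155, -0.0965], [0.5253, -0.1345]] mid [ 0.5122 -0.1176  0.138 ] len [0.0394 0.0166 0.0393] yaw 13.78 14.51
board [[0.4557, -0.1958], [0.4246, -0.073], [0.5863, -0.0324], [0.6186, -0.1584]] mid [ 0.5213 -0.1149  0.015 ] len [0.1267 0.1667 0.13  ] yaw 14.24 14.39
jawplate [[0.5095, -0.1508], [0.4935, -0.0878]] mid [ 0.5015 -0.1193  0.075 ] len [0.065] yaw 14.24 
fixed plate [[0.5308, -0.1474], [0.5143, -0.0804]] mid [ 0.5225 -0.1139  0.075 ] len [0.069] yaw 13.77 
screws [[0.4664, -0.1817], [0.4417, -0.0808], [0.5773, -0.0483], [0.6022, -0.1499]] mid [ 0.5219 -0.1152  0.02  ] len [0.1039 0.1394 0.1046] yaw 13.75 13.78
base far [[0.6142, 0.1555], [0.594, 0.2482]] mid [0.6041 0.2018 0.005 ] len [0.0949] yaw 12.29
base right [[0.4817, 0.2237], [0.594, 0.2482]] mid [0.5378 0.2359 0.005 ] len [0.1149] yaw -77.7
floorback inner [[0.5279, 0.1573], [0.5157, 0.211]] mid [0.5218 0.1841 0.09  ] len [0.0551] yaw 12.8
cheek inner low [[0.5711, 0.1606], [0.5565, 0.2248]] mid [0.5638 0.1927 0.05  ] len [0.0658] yaw 12.8
bar robot side [[0.5121, 0.1459], [0.4962, 0.2158]] mid [0.5042 0.1809 0.1   ] len [0.0716] yaw 12.8
bar far side [[0.5225, 0.1484], [0.5073, 0.2181]] mid [0.5149 0.1833 0.1   ] len [0.0713] yaw 12.31
```

```bash
cat >> h.py <<'E'
VY,VO=14.1,np.array([0.5102,-0.118,0]); SY,SO=12.4,np.array([0.5547,0.1915,0.045])
def vp(x,y,z): c,s=np.cos(np.radians(VY)),np.sin(np.radians(VY)); return VO+[c*x-s*y,s*x+c*y,z]
def tcp(G,R,a=.054): return np.asarray(G)-a*R.as_matrix()[:,2]
E
python3 - <<'E'
from h import *
a,R=pose(); T=tool(VY,35)
a,R=plan(a,R,tcp(vp(-31,0,150)*[1,1,1] if 0 else vp(-.031,0,.150),T),T)
plan(a,R,tcp(vp(-.031,0,.062),T),T)
E
```

```text
7 rows, err mm [-0.03 -0.06 -0.02] deg 0.019
[[-0.42,-0.07,0.65,0.0,-1.0,0.0],[-0.36,-0.08,0.68,0.0,-1.0,0.0],[-0.31,-0.07,0.71,0.0,-1.0,0.0],[-0.24,-0.08,0.73,0.0,-1.0,0.0],[-0.18,-0.07,0.75,0.0,-1.0,0.0],[-0.11,-0.08,0.77,0.0,-1.0,-0.01],[-0.04,-0.07,0.77,0.0,-1.0,0.0]]
3 rows, err mm [-0.06 -0.05 -0.14] deg 0.019
[[0.56,0.0,0.8,0.0,0.0,0.0],[0.56,0.0,0.8,0.0,0.0,0.0],[0.56,0.0,0.8,0.0,0.0,0.0]]
```

Emit:
step_arm:
  targets:
    - [-0.42, -0.07, 0.65, 0, -1, 0]
    - [-0.36, -0.08, 0.68, 0, -1, 0]
    - [-0.31, -0.07, 0.71, 0, -1, 0]
    - [-0.24, -0.08, 0.73, 0, -1, 0]
    - [-0.18, -0.07, 0.75, 0, -1, 0]
    - [-0.11, -0.08, 0.77, 0, -1, 0]
    - [-0.04, -0.07, 0.77, 0, -1, 0]
    - [0, 0, 0, 0, 0, 0]
    - [0, 0, 0, 0, 0, 0]

```text
clock: 4.68
tool_pos: [0.448, -0.1329, 0.1923]
tcp_rot: [-0.116, 0.948, 0.038, 0.295]
contact_force: [-0.3, -0.6, -0.3]
opening: 0.999
finger_force: 0.0
```

```bash
python3 - <<'E'
from h import *
a,R=pose(); T=tool(VY,35); print(r.get_state()["joint_positions"].round(2),np.degrees((R.inv()*T).as_rotvec()).round(2))
for n in ("scene","top"):
    p=eyes.capture(n)
    for l in("jaw_grip","part_grip"):
        for d in eyes.mark_of(p,l)[:2]: print(l,np.round(d["at"],4),round(d["p"],2))
plan(a,R,tcp(vp(-.031,0,.062),T),T,6)
E
```

```text
[-0.48  0.05 -0.7   0.34  0.39 -0.62] [ 0.12 -0.37 -0.23]
jaw_grip [ 0.4813 -0.1228  0.0597] 0.8
part_grip [ 0.6788 -0.1328  0.092 ] 0.7
part_grip [ 0.5642 -0.2701  0.1122] 0.65
jaw_grip [ 0.4826 -0.1207  0.0641] 0.73
part_grip [ 0.553  -0.276   0.1133] 0.75
part_grip [ 0.6837 -0.1373  0.0861] 0.58
6 rows, err mm [ 0.02 -0.03 -0.15] deg 0.031
[[0.26,-0.01,0.4,0.0,-0.01,-0.01],[0.26,0.0,0.4,0.0,-0.01,-0.01],[0.27,-0.01,0.4,0.01,-0.01,-0.01],[0.26,0.0,0.4,0.0,-0.01,-0.01],[0.27,-0.01,0.4,0.01,-0.02,0.0],[0.26,0.0,0.39,0.0,-0.01,-0.01]]
```

Emit:
step_arm:
  targets:
    - [0.26, 0, 0.4, 0, -0.01, -0.01]
    - [0.26, 0, 0.4, 0, -0.01, -0.01]
    - [0.27, 0, 0.4, 0, -0.01, -0.01]
    - [0.26, 0, 0.4, 0, -0.01, -0.01]
    - [0.27, 0, 0.4, 0, -0.01, -0.01]
    - [0.26, 0, 0.39, 0, -0.01, -0.01]
    - [0, 0, 0, 0, 0, 0]

```text
clock: 5.57
tool_pos: [0.4513, -0.1335, 0.1066]
tcp_rot: [-0.117, 0.946, 0.037, 0.299]
contact_force: [-0.3, 1.1, 0.0]
opening: 1.001
finger_force: 0.0
```

Emit:
step_arm:
  targets:
    - [0, 0, 0, 0, 0, 0]
    - [0, 0, 0, 0, 0, 0]
    - [0, 0, 0, 0, 0, 0]
    - [0, 0, 0, 0, 0, 0]
    - [0, 0, 0, 0, 0, 0]
  gripper: -0.2
  grip_force: 40

```text
clock: 5.98
tool_pos: [0.4517, -0.1312, 0.1093]
tcp_rot: [-0.119, 0.945, 0.04, 0.302]
contact_force: [-3.0, 8.0, 4.9]
opening: 0.718
finger_force: 42.4
```

Emit:
step_arm:
  targets:
    - [-0.03, 0.07, -0.05, 0, 0, 0]
    - [0.082, 0, -0.057, 0, 0, 0]
    - [0.082, 0, -0.057, 0, 0, 0]
    - [0.082, 0, -0.057, 0, 0, 0]
    - [0.082, 0, -0.057, 0, 0, 0]
    - [0.082, 0, -0.057, 0, 0, 0]
    - [0.082, 0, -0.057, 0, 0, 0]
    - [0.082, 0, -0.057, 0, 0, 0]

```text
clock: 6.65
tool_pos: [0.4304, -0.1359, 0.1096]
tcp_rot: [-0.118, 0.946, 0.038, 0.301]
contact_force: [3.4, 6.2, -8.7]
opening: 0.713
finger_force: 49.7
```

Emit:
step_arm:
  targets:
    - [0.055, 0, -0.038, 0, 0, 0]
    - [0.055, 0, -0.038, 0, 0, 0]
    - [0, 0, 0, 0, 0, 0]

```text
clock: 6.9
tool_pos: [0.4275, -0.1367, 0.1096]
tcp_rot: [-0.118, 0.945, 0.038, 0.302]
contact_force: [10.8, 8.5, -15.6]
opening: 0.715
finger_force: 58.3
```

Emit:
step_arm:
  targets:
    - [0.055, 0, -0.02, 0, 0, 0]
    - [0.03, 0, -0.01, 0, 0, 0]
    - [0, 0, 0, 0, 0, 0]

```text
clock: 7.15
tool_pos: [0.4273, -0.1369, 0.1095]
tcp_rot: [-0.119, 0.945, 0.039, 0.303]
contact_force: [26.6, 13.3, -27.0]
opening: 0.71
finger_force: 56.2
```

```bash
python3 - <<'E'
from h import *
p=eyes.capture("scene"); u,v=proj(p,VO+[0,0,.07]).astype(int); save(p,"d.png",(u-60,v-50,u+60,v+40),5)
E
```

```text
(no output)
```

View pics/d.png

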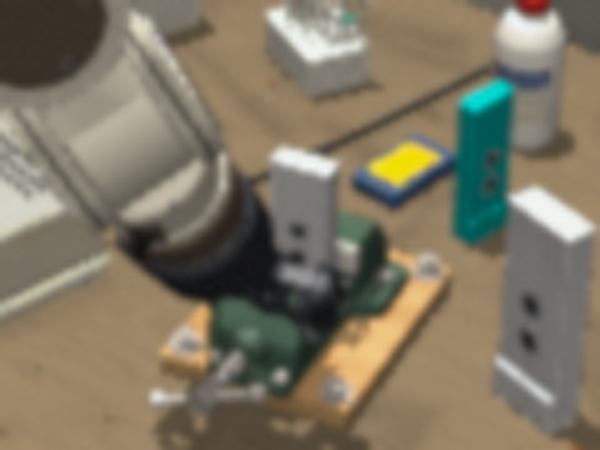

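The jaw is at its stop: the pull force rises while the tool no longer moves. The block is still standing at crop px (305,205). Next I ease the load, open the gripper and rise.

Emit:
step_arm:
  targets:
    - [-0.07, 0, 0.03, 0, 0, 0]
    - [0, 0, 0, 0, 0, 0]

```text
clock: 7.37
tool_pos: [0.4275, -0.1367, 0.1096]
tcp_rot: [-0.119, 0.945, 0.038, 0.302]
contact_force: [11.4, 8.3, -15.4]
opening: 0.712
finger_force: 58.3
```

Emit:
step_arm:
  targets:
    - [0, 0, 0, 0, 0, 0]
    - [0, 0, 0, 0, 0, 0]
    - [0, 0, 0, 0, 0, 0]
    - [0, 0, 0, 0, 0, 0]
  gripper: 1

```text
clock: 7.7
tool_pos: [0.4278, -0.1393, 0.1107]
tcp_rot: [-0.118, 0.945, 0.034, 0.302]
contact_force: [-0.4, 0.2, -0.0]
opening: 1.006
finger_force: 0.0
```

```bash
python3 - <<'E'
from h import *
a,R=pose(); print((a-VO).round(4)); b=a+[0,0,.11]; a,R=plan(a,R,b,R)
T=tool(VY,0); plan(a,R,vp(-.14,0,.27),T)
E
```

```text
[-0.0824 -0.0213  0.1107]
3 rows, err mm [-0.06 -0.06 -0.13] deg 0.0
[[-0.71,-0.01,-1.0,0.0,0.0,0.0],[-0.71,-0.01,-0.99,0.0,0.0,0.0],[-0.71,0.0,-1.0,0.0,0.0,0.0]]
8 rows, err mm [0.02 0.12 0.04] deg 0.028
[[0.07,0.0,-0.3,-0.01,0.89,0.0],[0.09,0.0,-0.29,-0.01,0.89,0.0],[0.11,0.0,-0.29,-0.01,0.88,0.0],[0.14,0.0,-0.28,-0.01,0.89,0.0],[0.16,0.0,-0.26,-0.01,0.88,0.0],[0.17,0.0,-0.25,-0.01,0.88,0.01],[0.2,0.01,-0.24,0.0,0.89,0.0],[0.21,0.0,-0.22,-0.01,0.88,0.01]]
```

Emit:
step_arm:
  targets:
    - [-0.35, 0, -0.5, 0, 0, 0]
    - [-0.71, 0, -1, 0, 0, 0]
    - [-0.71, 0, -1, 0, 0, 0]
    - [-0.35, 0, -0.5, 0, 0, 0]

```text
clock: 8.03
tool_pos: [0.4285, -0.1392, 0.225]
tcp_rot: [-0.118, 0.945, 0.033, 0.304]
contact_force: [0.6, -0.0, -0.4]
opening: 1.003
finger_force: 0.0
```

Emit:
step_arm:
  targets:
    - [0.07, 0, -0.3, 0, 0.89, 0]
    - [0.09, 0, -0.29, 0, 0.89, 0]
    - [0.11, 0, -0.29, 0, 0.88, 0]
    - [0.14, 0, -0.28, 0, 0.89, 0]
    - [0.16, 0, -0.26, 0, 0.88, 0]
    - [0.17, 0, -0.25, 0, 0.88, 0]
    - [0.2, 0, -0.24, 0, 0.89, 0]
    - [0.21, 0, -0.22, 0, 0.88, 0]
    - [0, 0, 0, 0, 0, 0]
    - [0, 0, 0, 0, 0, 0]

```text
clock: 8.87
tool_pos: [0.3744, -0.1514, 0.2692]
tcp_rot: [-0.123, 0.992, -0.002, 0.001]
contact_force: [0.4, -0.2, -0.0]
opening: 0.997
finger_force: 0.0
```

```bash
python3 - <<'E'
from h import *
p,q=wcap()
np.savez("w3.npz",R=q["R"],t=q["t"],vfov=q["vfov"],cx=q["cx"],cy=q["cy"],img=q["img"])
for l in ("part_grip","jaw_grip"):
    for d in eyes.mark_of(p,l)[:2]: print(l,np.round(d["at"],4),round(d["p"],2))
u,v=proj(q,vp(0,0,.1)).astype(int); print(u,v,pose()[0])
save(p,"e.png",(u-80,v-90,u+80,v+60),4)
E
```

```text
part_grip [ 0.5139 -0.1127  0.1151] 0.73
part_grip [ 0.5145 -0.1162  0.027 ] 0.58
jaw_grip [ 0.4598 -0.1302  0.0609] 0.75
254 328 [ 0.37305905 -0.15117126  0.26858614]
```

View pics/e.png

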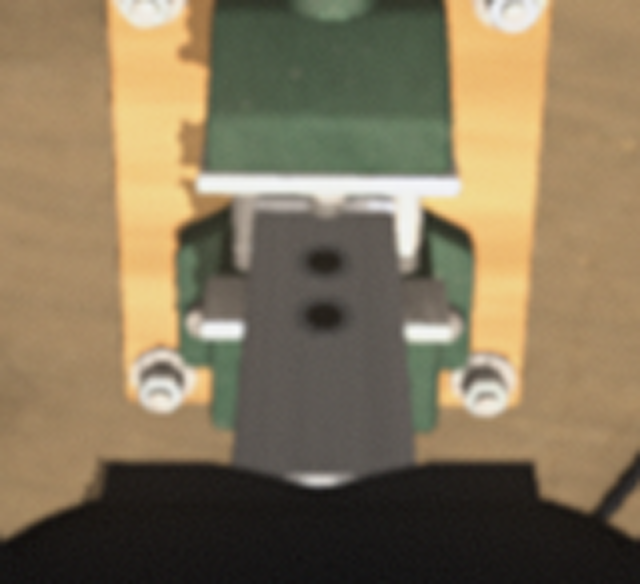

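```bash
python3 - <<'E'
from h import *
d=np.load("w3.npz"); c={k:d[k] if d[k].ndim else float(d[k]) for k in d}
f=lambda u,v,z:ray(c,(np.array([u,v])+.5)/4-.5+[254-80,328-90],z)
cy=lambda P:np.array([[np.cos(np.radians(VY)),np.sin(np.radians(VY))],[-np.sin(np.radians(VY)),np.cos(np.radians(VY))]])@(P-VO)[:2]*1e3
print(cy(f(233,465,.136)),cy(f(415,465,.136)),"jaw",cy(f(198,180,.075)),cy(f(460,180,.075)),"fixed",cy(f(193,322,.075)),cy(f(460,322,.075)), "foot", cy(f(255,212,.048)),cy(f(393,212,.048)))
a,R=pose(); T=tool(VY,0)
a,R=plan(a,R,tcp(vp(.002,0,.116),T)+[0,0,.09],T)
plan(a,R,tcp(vp(.002,0,.116),T),T,4)
E
```

```text
[ -6.87295091 -19.480646  ] [-7.13136947 19.11285518] jaw [-34.40964698 -32.05718457] [-34.72857567  33.75171202] fixed [  9.62905808 -34.74348125] [ 9.22742475 35.40906168] foot [ -4.57350702 -19.69484754] [-4.76786084 18.88639994]
5 rows, err mm [ 0.   -0.03 -0.09] deg 0.023
[[-0.95,-0.01,0.06,-0.01,0.0,0.0],[-0.95,-0.01,0.06,-0.01,0.0,0.0],[-0.96,-0.01,0.05,0.0,0.0,0.0],[-0.95,-0.01,0.06,-0.01,0.0,0.0],[-0.96,0.0,0.05,0.0,-0.01,0.0]]
4 rows, err mm [-0.02 -0.01 -0.09] deg 0.023
[[0.0,0.0,0.75,0.0,0.0,0.0],[0.0,0.0,0.75,0.0,0.0,0.0],[0.0,0.0,0.75,0.0,0.0,0.0],[0.0,0.0,0.75,0.0,0.0,0.0]]
```

Emit:
step_arm:
  targets:
    - [-0.5, 0, 0.06, 0, 0, 0]
    - [-0.95, 0, 0.06, 0, 0, 0]
    - [-0.96, 0, 0.05, 0, 0, 0]
    - [-0.95, 0, 0.06, 0, 0, 0]
    - [-0.96, 0, 0.05, 0, 0, 0]
    - [-0.44, 0, 0, 0, 0, 0]
    - [0, 0, 0.4, 0, 0, 0]
    - [0, 0, 0.75, 0, 0, 0]
    - [0, 0, 0.75, 0, 0, 0]
    - [0, 0, 0.7, 0, 0, 0]

```text
clock: 9.85
tool_pos: [0.5114, -0.1166, 0.1811]
tcp_rot: [-0.123, 0.992, -0.001, -0.0]
contact_force: [-0.7, -0.3, 0.5]
opening: 0.998
finger_force: 0.0
```

Emit:
step_arm:
  targets:
    - [0, 0, 0.4, 0, 0, 0]
    - [0, 0, 0, 0, 0, 0]
    - [0, 0, 0, 0, 0, 0]

```text
clock: 10.1
tool_pos: [0.511, -0.1167, 0.1697]
tcp_rot: [-0.123, 0.992, -0.001, -0.001]
contact_force: [0.1, 0.1, 0.3]
opening: 1.003
finger_force: 0.0
```

```bash
python3 - <<'E'
from h import *
a,R=pose(); T=tool(VY,0); print(r.get_state()["joint_positions"].round(2),np.degrees((R.inv()*T).as_rotvec()).round(2))
plan(a,R,tcp(vp(.0015,0,.116),T),T,1)
E
```

```text
[-0.22  0.39 -0.16  1.03 -0.   -0.47] [-0.11 -0.17  0.01]
1 rows, err mm [ 0.04  0.14 -0.02] deg 0.029
[[-0.01,-0.04,-0.01,-0.02,-0.03,0.0]]
```

Emit:
step_arm:
  targets:
    - [-0.01, -0.04, 0, -0.02, -0.03, 0]
    - [0, 0, 0, 0, 0, 0]
    - [0, 0, 0, 0, 0, 0]
    - [0, 0, 0, 0, 0, 0]
    - [0, 0, 0, 0, 0, 0]
    - [0, 0, 0, 0, 0, 0]
  gripper: -0.6
  grip_force: 45

```text
clock: 10.6
tool_pos: [0.513, -0.1177, 0.1714]
tcp_rot: [-0.123, 0.992, -0.001, 0.001]
contact_force: [-0.8, 1.0, 6.5]
opening: 0.465
finger_force: 45.6
```

Emit:
step_arm:
  targets:
    - [0.02, 0, -0.1, 0, 0, 0]
    - [0.03, 0, -0.3, 0, 0, 0]
    - [0, 0, -0.5, 0, 0, 0]
    - [0, 0, -0.6, 0, 0, 0]
    - [0, 0, -0.7, 0, 0, 0]

```text
clock: 11.02
tool_pos: [0.5099, -0.1178, 0.2361]
tcp_rot: [-0.123, 0.992, -0.0, -0.001]
contact_force: [-0.1, -0.2, -2.4]
opening: 0.458
finger_force: 45.4
```

```bash
cat >> h.py <<'E'
TS=tool(SY,30); ZS=-TS.as_matrix()[:,2]; XS=-TS.as_matrix()[:,0]
GL,GX=.1434,-.001   # block underside ahead of TCP; block centre along +x frame rel. to tool axis
def sp(x,z,y=0): return SO+XS*(x-GX)+TS.as_matrix()[:,1]*y+ZS*(z+GL)
E
python3 - <<'E'
from h import *
a,R=pose(); print(XS,ZS)
b=a+[0,0,.07]; a,R=plan(a,R,b,R,3); a,R=plan(a,R,sp(.007,.11),TS,15)
print(a)
E
```

```text
[0.845823   0.18596625 0.5       ] [-0.48833614 -0.10736766  0.8660254 ]
3 rows, err mm [0.13 0.04 0.1 ] deg 0.0
[[0.0,0.0,-0.78,0.0,0.0,0.0],[0.0,0.0,-0.78,0.0,0.0,0.0],[0.01,0.0,-0.77,0.0,0.0,0.0]]
15 rows, err mm [-0.07 -0.11 -0.12] deg 0.028
[[0.0,0.65,0.08,0.01,-0.4,0.02],[0.01,0.65,0.08,0.01,-0.4,0.02],[0.01,0.65,0.08,0.01,-0.4,0.02],[0.01,0.65,0.08,0.01,-0.4,0.02],[0.02,0.65,0.08,0.01,-0.4,0.02],[0.02,0.65,0.08,0.0,-0.4,0.02],[0.02,0.65,0.08,0.01,-0.4,0.02],[0.03,0.65,0.08,0.0,-0.4,0.03],[0.03,0.65,0.08,0.01,-0.4,0.02],[0.04,0.65,0.07,0.0,-0.4,0.03]]
[[0.04,0.65,0.07,0.01,-0.41,0.02],[0.05,0.65,0.07,0.0,-0.4,0.03],[0.05,0.65,0.07,0.01,-0.41,0.02],[0.05,0.65,0.07,0.0,-0.4,0.03],[0.05,0.66,0.06,0.01,-0.41,0.02]]
[0.43778827 0.16589504 0.26856966]
```

Emit:
step_arm:
  targets:
    - [0, 0, -0.78, 0, 0, 0]
    - [0, 0, -0.78, 0, 0, 0]
    - [0, 0, -0.77, 0, 0, 0]
    - [0, 0.3, 0, 0, 0, 0]

```text
clock: 11.35
tool_pos: [0.5106, -0.1105, 0.3113]
tcp_rot: [-0.122, 0.992, -0.002, 0.005]
contact_force: [0.8, -0.2, -1.3]
opening: 0.46
finger_force: 45.6
```

Emit:
step_arm:
  targets:
    - [0, 0.65, 0.08, 0.01, -0.4, 0.02]
    - [0.01, 0.65, 0.08, 0.01, -0.4, 0.02]
    - [0.01, 0.65, 0.08, 0.01, -0.4, 0.02]
    - [0.01, 0.65, 0.08, 0.01, -0.4, 0.02]
    - [0.02, 0.65, 0.08, 0.01, -0.4, 0.02]
    - [0.02, 0.65, 0.08, 0, -0.4, 0.02]
    - [0.02, 0.65, 0.08, 0.01, -0.4, 0.02]
    - [0.03, 0.65, 0.08, 0, -0.4, 0.03]
    - [0.03, 0.65, 0.08, 0.01, -0.4, 0.02]
    - [0.04, 0.65, 0.07, 0, -0.4, 0.03]

```text
clock: 12.18
tool_pos: [0.4591, 0.0806, 0.2796]
tcp_rot: [-0.112, 0.978, 0.018, 0.173]
contact_force: [0.0, 0.1, -2.3]
opening: 0.465
finger_force: 45.8
```

Emit:
step_arm:
  targets:
    - [0.04, 0.65, 0.07, 0.01, -0.41, 0.02]
    - [0.05, 0.65, 0.07, 0, -0.4, 0.03]
    - [0.05, 0.65, 0.07, 0.01, -0.41, 0.02]
    - [0.05, 0.65, 0.07, 0, -0.4, 0.03]
    - [0.05, 0.36, 0.06, 0.01, -0.41, 0.02]
    - [0, 0, 0, 0, 0, 0]
    - [0, 0, 0, 0, 0, 0]

```text
clock: 12.77
tool_pos: [0.437, 0.1658, 0.2669]
tcp_rot: [-0.106, 0.96, 0.027, 0.257]
contact_force: [0.3, -0.5, -1.9]
opening: 0.467
finger_force: 46.0
```

```bash
python3 - <<'E'
from h import *
a,R=pose(); print(a.round(4),np.degrees((R.inv()*TS).as_rotvec()).round(2),r.get_state()["joint_positions"].round(2))
p=eyes.capture("scene"); u,v=proj(p,SO+[0,0,.08]).astype(int); 
for d in eyes.mark_of(p,"part_grip")[:3]: print(np.round(d["at"],4),round(d["p"],2))
for d in eyes.mark_of(p,"part")[:3]: print(np.round(d["at"],4),round(d["p"],2))
print("expected grip",tcp(a,R,-.0554),"origin",tcp(a,R,-GL))
w,q=wcap()
f=lambda im,s:cv2.resize(im[:,:,::-1],None,fx=s,fy=s,interpolation=cv2.INTER_CUBIC)
A=f(p["img"][v-60:v+60,u-50:u+50],4.2); B=f(q["img"][190:384,156:336],2.6)
h=min(len(A),len(B)); h=min(h,600); im=np.hstack([A[:h],B[:h]])[:, :800]; cv2.imwrite("pics/f.png",im); print(A.shape,B.shape,u,v)
plan(a,R,sp(.007,.11),TS,1); 
E
```

```text
[0.437  0.1658 0.2669] [-0.07 -0.02  0.18] [ 0.41 -0.09 -0.58  0.57 -0.1   0.17]
[ 0.5626 -0.2689  0.1085] 0.66
[ 0.6767 -0.1319  0.0934] 0.65
[0.4657 0.1724 0.2213] 0.58
[ 6.815e-01 -1.281e-01 -1.000e-04] 0.86
[0.5054 0.1804 0.1399] 0.66
[ 5.568e-01 -2.689e-01  5.000e-04] 0.56
expected grip [0.46403089 0.17168205 0.21890204] origin [0.50699856 0.18102456 0.14267542]
(504, 420, 3) (504, 468, 3) 196 159
1 rows, err mm [-0.15  0.09  0.03] deg 0.037
[[-0.05,-0.01,-0.03,-0.01,0.0,0.04]]
```

View pics/f.png

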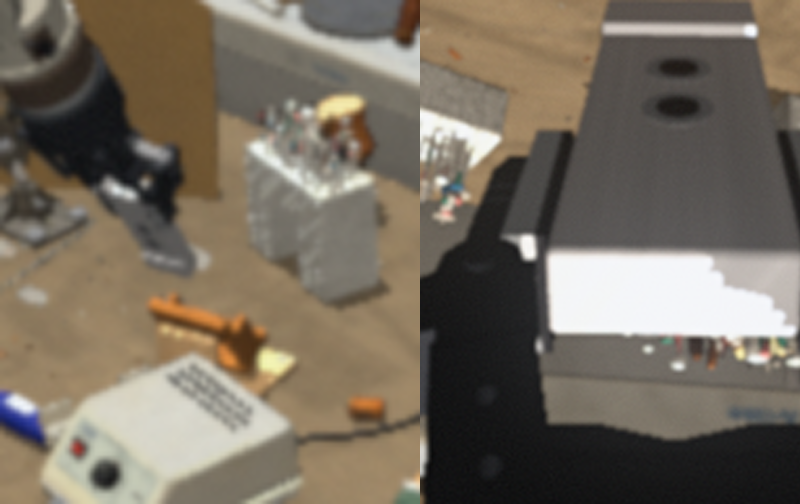

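Block is held square and matches the expected pose within 3 mm. Next it goes down the slope.

Emit:
step_arm:
  targets:
    - [-0.08, -0.01, 0.2, 0, 0, 0.04]
    - [0, 0, 0.5, 0, 0, 0]
    - [0, 0, 0.6, 0, 0, 0]
    - [0, 0, 0.6, 0, 0, 0]
    - [0, 0, 0.5, 0, 0, 0]
    - [0, 0, 0.4, 0, 0, 0]
    - [0, 0, 0.2, 0, 0, 0]
    - [0, 0, 0.1, 0, 0, 0]
    - [0, 0, 0, 0, 0, 0]

```text
clock: 13.72
tool_pos: [0.4869, 0.1755, 0.1886]
tcp_rot: [-0.103, 0.96, 0.028, 0.258]
contact_force: [-0.4, 0.1, -2.7]
opening: 0.466
finger_force: 46.0
```

```bash
cat >> h.py <<'E'
def seat():
    a,R=pose(); d=a-SO; M=TS.as_matrix(); print("block in seat mm x,y,z",np.round([(d@XS+GX)*1e3,d@M[:,1]*1e3,(d@ZS-GL)*1e3],1),"rot",np.degrees((R.inv()*TS).as_rotvec()).round(2))
    s=r.get_state(); F=s["contact_force"]; print("F seat",(F@XS).round(1),(F@M[:,1]).round(1),(F@ZS).round(1),s["clock"])
E
python3 -c "
from h import *
seat()"
```

```text
block in seat mm x,y,z [10.5 -1.1 15.8] rot [-0.11  0.13 -0.18]
F seat -1.6 0.2 -2.1 13.7167
```

Emit:
step_arm:
  targets:
    - [0.03, 0.02, 0.2, 0, 0, 0]
    - [0.03, 0.02, 0.15, 0, 0, 0]
    - [0, 0, 0.07, 0, 0, 0]
    - [0, 0, 0.03, 0, 0, 0]
    - [0, 0, 0, 0, 0, 0]

```text
clock: 14.13
tool_pos: [0.4914, 0.1782, 0.1766]
tcp_rot: [-0.103, 0.96, 0.028, 0.259]
contact_force: [-0.7, -0.6, -1.7]
opening: 0.459
finger_force: 46.0
```

```bash
python3 -c "
from h import *
seat()"
```

```text
block in seat mm x,y,z [8.8 0.6 2.9] rot [-0.08  0.2  -0.14]
F seat -1.5 -0.4 -1.1 14.1333
```

Emit:
step_arm:
  targets:
    - [0.08, 0, 0, 0, -0.04, 0]
    - [0.08, 0, 0, 0, 0, 0]
    - [0.05, 0, 0, 0, 0, 0]
    - [0, 0, 0.03, 0, 0, 0]
    - [0, 0, 0.03, 0, 0, 0]
    - [0, 0, 0, 0, 0, 0]

```text
clock: 14.63
tool_pos: [0.4871, 0.1772, 0.1719]
tcp_rot: [-0.103, 0.959, 0.028, 0.261]
contact_force: [-0.2, -0.1, -1.9]
opening: 0.461
finger_force: 46.0
```

```bash
python3 -c "
from h import *
seat()"
```

```text
block in seat mm x,y,z [2.6 0.5 1.1] rot [-0.08  0.41 -0.15]
F seat -1.1 -0.1 -1.5 14.6333
```

Emit:
step_arm:
  targets:
    - [0, 0, 0.03, 0, 0.08, 0]
    - [0, 0, 0.03, 0, 0, 0]
    - [0, 0, 0, 0, 0, 0]

```text
clock: 14.88
tool_pos: [0.4882, 0.1775, 0.1706]
tcp_rot: [-0.103, 0.96, 0.028, 0.258]
contact_force: [-1.4, -0.3, -0.3]
opening: 0.463
finger_force: 46.1
```

```bash
python3 -c "
from h import *
seat()"
```

```text
block in seat mm x,y,z [ 2.9  0.6 -0.6] rot [-0.07  0.03 -0.15]
F seat -1.4 -0.0 0.5 14.8833
```

Emit:
step_arm:
  targets:
    - [0.05, 0, 0.02, 0, 0, 0]
    - [0.05, 0, 0, 0, 0, 0]
    - [0, 0, 0, 0, 0, 0]

```text
clock: 15.13
tool_pos: [0.487, 0.1773, 0.1699]
tcp_rot: [-0.103, 0.96, 0.028, 0.259]
contact_force: [0.0, -0.8, 3.1]
opening: 0.461
finger_force: 46.3
```

```bash
python3 -c "
from h import *
seat()"
```

```text
block in seat mm x,y,z [ 1.6  0.6 -0.6] rot [-0.08  0.26 -0.16]
F seat 1.4 -0.8 2.8 15.1333
```

Emit:
step_arm:
  targets:
    - [0.05, 0, 0, 0, 0, 0]
    - [0.03, 0, 0, 0, 0, 0]
    - [0, 0, 0, 0, 0, 0]

```text
clock: 15.38
tool_pos: [0.4855, 0.177, 0.169]
tcp_rot: [-0.103, 0.96, 0.028, 0.26]
contact_force: [0.9, -0.6, 5.4]
opening: 0.461
finger_force: 46.2
```

```bash
python3 -c "
from h import *
seat()
p=eyes.capture('scene'); u,v=proj(p,SO+[0,0,.06]).astype(int); save(p,'g.png',(u-45,v-40,u+45,v+35),7)"
```

```text
block in seat mm x,y,z [-0.2  0.7 -0.6] rot [-0.07  0.31 -0.17]
F seat 3.3 -0.8 4.4 15.3833
```

View pics/g.png

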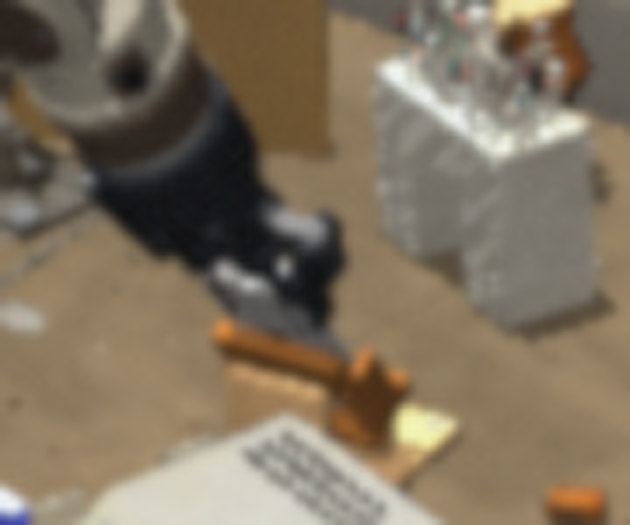

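The block is in the seat (crop px ~300,340) between the cheeks. I'll press a little further back to confirm it touches the backrest.

Emit:
step_arm:
  targets:
    - [0.04, 0, -0.01, 0, 0.05, 0]
    - [0.03, 0, 0, 0, 0, 0]
    - [0, 0, 0, 0, 0, 0]

```text
clock: 15.68
tool_pos: [0.4853, 0.177, 0.1692]
tcp_rot: [-0.102, 0.96, 0.028, 0.26]
contact_force: [8.5, 1.3, 0.8]
opening: 0.46
finger_force: 46.2
```

```bash
python3 -c "
from h import *
seat()"
```

```text
block in seat mm x,y,z [-0.3  0.8 -0.4] rot [-0.07  0.27 -0.2 ]
F seat 7.8 -0.6 -3.6 15.6833
```

Emit:
step_arm:
  targets:
    - [-0.02, 0, 0.03, 0, 0, 0]
    - [0, 0, 0, 0, 0, 0]

```text
clock: 15.85
tool_pos: [0.4855, 0.1771, 0.169]
tcp_rot: [-0.103, 0.96, 0.028, 0.259]
contact_force: [0.9, 0.1, 8.9]
opening: 0.46
finger_force: 47.1
```

```bash
python3 -c "
from h import *
seat()"
```

```text
block in seat mm x,y,z [-0.1  0.8 -0.7] rot [-0.06  0.22 -0.19]
F seat 5.2 -0.1 7.2 15.85
```

Emit:
step_arm:
  targets:
    - [0, 0, -0.01, 0, 0, 0]
    - [0, 0, 0, 0, 0, 0]
    - [0, 0, 0, 0, 0, 0]
    - [0, 0, 0, 0, 0, 0]
    - [0, 0, 0, 0, 0, 0]
  gripper: 0.5
  grip_force: 20

```text
clock: 16.27
tool_pos: [0.4818, 0.176, 0.1653]
tcp_rot: [-0.103, 0.961, 0.027, 0.254]
contact_force: [-0.1, 0.2, 0.1]
opening: 0.754
finger_force: 0.0
```

Emit:
step_arm:
  targets:
    - [0, 0, -0.15, 0, 0, 0]
    - [0, 0, -0.4, 0, 0, 0]
    - [0, 0, -0.6, 0, 0, 0]
    - [0, 0, -0.8, 0, 0, 0]
    - [0, 0, -0.8, 0, 0, 0]
    - [0, 0, -0.6, 0, 0, 0]
    - [0, 0, -0.3, 0, 0, 0]
    - [0, 0, 0, 0, 0, 0]

```text
clock: 16.93
tool_pos: [0.4295, 0.1649, 0.2638]
tcp_rot: [-0.103, 0.96, 0.028, 0.257]
contact_force: [0.5, 0.2, -0.1]
opening: 0.754
finger_force: 0.0
```

```bash
python3 - <<'E'
from h import *
w,q=wcap(); p=eyes.capture("top")
for c in (w,p):
    for l in ("part","part_grip"):
        for d in eyes.mark_of(c,l)[:4]:
            if d["at"][1]>.1: print(l,np.round(d["at"],4),round(d["p"],2))
print("exp",SO,SO+ZS*.088)
u,v=proj(q,SO+ZS*.05).astype(int); print(u,v); v0=max(v-75,0); a=q["img"][v0:v0+150,u-75:u+75,::-1]
U,V=proj(p,SO+[0,0,.05]).astype(int); b=p["img"][V-40:V+40,U-40:U+40,::-1]
f=lambda x:cv2.resize(x,(400,400),interpolation=cv2.INTER_CUBIC)
cv2.imwrite("pics/h.png",np.hstack([f(a),f(b)]))
E
```

```text
part_grip [0.5161 0.1868 0.1221] 0.76
part [0.5553 0.1971 0.0496] 0.6
part_grip [0.516  0.1846 0.1208] 0.62
exp [0.5547 0.1915 0.045 ] [0.51172642 0.18205165 0.12121024]
254 181
```

View pics/h.png

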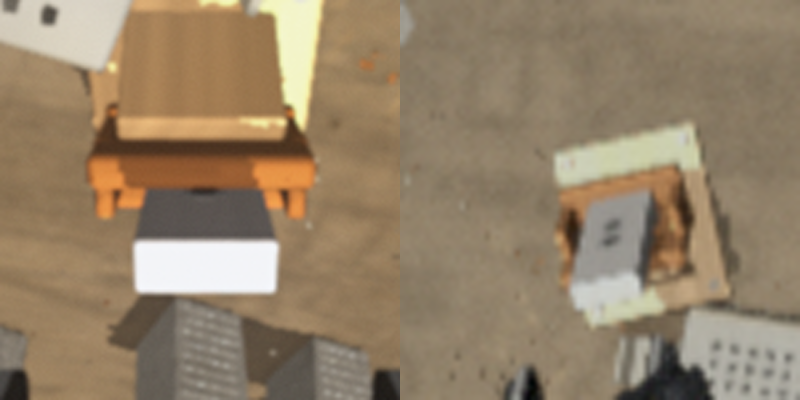

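```bash
python3 - <<'E'
from h import *
w,q=wcap(); u,v=proj(q,SO+ZS*.05).astype(int); v0=max(v-75,0); Y=TS.as_matrix()[:,1]
for n,x,y,z in [("topL-x",-8.5,-20,110),("topR-x",-8.5,20,110),("topL+x",7.5,-20,110),("topR+x",7.5,20,110),("restL",-8.5,-38,62),("restR",-8.5,38,62)]:
    P=SO+(XS*x+Y*y+ZS*z)/1e3; print(n,((proj(q,P)-[u-75,v0]+.5)*400/150).round(1))
print(r.get_state()["contact_force"].round(1))
E
```

```text
topL-x [130. 241.]
topR-x [276.9 240.9]
topL+x [131.7 294.8]
topR+x [275.3 294.8]
restL [ 87.3 189.9]
restR [319.5 189.7]
[-0.6 -0.4  0.2]
```

The block's top edges and the backrest edge fall within about 2 px (crop scale) of a properly leaning block. It is seated flat and the gripper is clear, so I'm handing in.

```bash
python3 -c "
from h import *
print(hand_in())"
```

```text
the job is handed in; nothing more can be done
None
```

The vice jaw is open to its stop, the aluminium block stands in the sloping stand flat against the backrest, the gripper let go and backed clear, and the job is handed in after about 17 s on the robot clock; no verdict was shown.

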